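# Tip a weighed batch of chocolate eggs from a corner-spout tray into a tub

## Robot

A 6-joint arm with a two-finger parallel gripper is mounted at the origin on the work surface. World frame = base frame: x ahead of the robot, y to its left, z up, the work surface at z = 0. Lengths are in m, angles in rad, forces in N, time in s.
With the tool pointing down it reaches from about 0.35 to 1 m from the base axis. Payload 7.1 kg.
Tool frame: the origin (TCP) lies at the very end of the fingers, on their centre line; the grasp point (between the pads) lies 19 mm behind it; z points along the fingers, y is the line along which they close (so a half turn about z gives the same grasp; the last joint's range is limited). The gripper opens to 85 mm and grips with 20 to 120 N. Pads are 22 mm wide; open, the fingers measure 114 mm over their backs; the gripper's body (76 mm by 85 mm) begins 54 mm behind the grasp point. The pads swing forward as they close: fully open they stand 13 mm farther back than shut.
Start: joints at [1.147, 0.423, 1.63, -0, 1.089, -0.019], TCP at [0.246, 0.574, 0.231] pointing down, gripper open.
Joint ranges: [-3, 3], [-0.9, 2.11], [0.09, 2.58], [-1.31, 4.45], [0.11, 2.69], [-2.54, 2.54]. Speed limits (rad/s): [2.39, 2.39, 3.01, 3.14, 3.14, 3.14].

## Interface

Orientations are given as a 3x3 rotation matrix whose columns are the frame's x, y, z axes.
In Python, from plant import sense, snapshot, camera_params, close_job gives the robot as it stands.
- The arm moves only by the tool servo_tool, never from a script. Its argument "commands" is a list of rows, each a list of 4 numbers: the shift along the tool's x, y, z in cm, then the turn about the tool's z in rad. A call has 1 to 12 rows; each row is the pose to reach, as a shift and turn from the pose commanded when the call began, along the tool's axes at that moment; what a row does not reach only later rows make up. A row lasts 1/8 s, in which the tool goes at most 62.5 mm and 10.7 degrees, less where a joint would pass 70% of its speed; a pose out of reach is approached as far as the arm can. A call with a gripper value outside its range is refused whole. "jaw" is the opening, from 0 (shut) to 1 (fully open), set as the call begins (left out, the last holds). The fingers move at their own pace and stop on an object; "squeeze" is the grip in N (left out, the last holds). Time passes only in rows, so rows that repeat a pose let the fingers close. It gives the time, the measured TCP pose, the force, the opening and the grip force at its end, in the units of the state.
- sense(): the state, without advancing time (a new reading comes with each control period).
- snapshot(name): name is "scene" or "top" or "wrist"; returns the picture (420x560x3 uint8, red, green, blue); there is no depth.
- camera_params(name): a dict with "mtx" (3x3 intrinsics, pixels), "R" (3x3) and "t" (3): a world point X has camera coordinates R X + t; the wrist camera has in their place "hand_eye" (4x4, takes a point from camera to tool coordinates, whose origin is the TCP and whose axes are the flange's). Camera axes: x right, y down, z forward; pixel columns grow to the right and rows downward; lengths in m; the calibration is good to about 2 mm. A picture is of the moment at which its call begins: read the wrist's pose just before it. camera_params takes no time and is no camera call.
- close_job(): hands the job in; it is judged then, once.
The state is a dict: "t": time; "joint_positions": joint angles; "joint_velocities": joint speeds; "joint_torque": joint torques, N m; "tool_pos": TCP position; "tool_rot": TCP orientation; "contact_force": force on the tool from outside, world axes, zero at the start; "wrist_torque": the same for the moment, N m; "gripper_width": finger opening in m; "grasp_force": force on a finger pad.
Only numpy, scipy, OpenCV 4.12 (cv2) and the standard library are available. Lean on these libraries where they do the work, as an engineer would, in place of code of your own. Each camera call takes 0.05 s, during which the arm holds its last target. There are 200 camera calls.

## Task

The batch of chocolate eggs on the scale is weighed: lift the tray by its bridge handle, hold its cut corner over the open tub and tip it down so that all four eggs roll out through that corner into the tub, without spilling any on the bench. Then set the empty tray back level on the middle of the scale's platform and let go of it; leave the tub and the other things standing where they are.

Things in the scene. Friction and masses are not known exactly. Their poses are not given: they have to be found in the camera images.
- tray_handle (a point): Centre of the black grip of the tray's handle, an 8 mm rod bridging the tray between the two corners beside the spout corner. Grip: 110 mm long (y), 20 mm wide (x), 18 mm high, its centre straight above the tray's middle, 90 mm above its underside. Axes: x from the tray's middle towards the spout, y along the grip, z up when level. The eggs reach 46 mm above the tray's underside.
- tray_floor (a point): Middle of the tray's floor, upper face, 86 mm below the grip's centre; same axes. Loose stainless tray, 0.34 kg, 225 mm square, floor 4 mm thick, walls 4 mm thick and 32 mm high; one corner is cut off, leaving an open edge 130 mm wide, the spout, flush with the floor. The three whole corners are 159 mm from the middle, at -x, +y and -y.
- tray_spout (a point): Middle of the tray's open spout edge, on the floor's upper face: 94 mm along +x and 86 mm below the grip's centre, in the tray's axes. The eggs leave freely at a slope of about 0.7 rad; now and then two or three wedge across the spout, and rocking the tray frees them.
- scale_top (a point): Middle of the upper face of the bench scale's steel platform, 230 mm (x) by 250 mm (y), 60 mm above the bench. The scale is fixed, with its display on the robot's side (its -x), lower than the platform. The tray starts on it, spout away from the robot, its grip's centre 90 mm above this point.
- tub_mouth (a point): Centre of the mouth of the open, empty white round tub, at the height of its rim: 100 mm above the bench, 192 mm wide inside at the rim and about 170 mm at the floor, wall 4 mm. Loose, 0.45 kg, standing on the bench to the left or right of the scale.
- spare_tub: A like tub, closed with its white lid, 212 mm wide and 108 mm high; origin at the centre of its underside. Bystander.
- mould: A black chocolate mould lying on the bench, 135 mm (x) by 275 mm (y) by 25 mm; origin at the centre of its underside. Bystander.
- scraper: A steel dough scraper with a wooden grip lying on the bench, 150 mm (y) by 115 mm (x), 23 mm high; origin under the middle of its grip, blade towards +x. Bystander.
- egg1_center (a point): Centre of hollow chocolate egg 1 of 4: dark brown, 60 mm long (along its x), 42 mm thick, about 28 g, lying loose in the tray; it rolls easily once the tray tilts past about 0.1 rad.
- egg2_center (a point): Centre of hollow chocolate egg 2 of 4: dark brown, 60 mm long (along its x), 42 mm thick, about 28 g, lying loose in the tray; it rolls easily once the tray tilts past about 0.1 rad.
- egg3_center (a point): Centre of hollow chocolate egg 3 of 4: dark brown, 60 mm long (along its x), 42 mm thick, about 28 g, lying loose in the tray; it rolls easily once the tray tilts past about 0.1 rad.
- egg4_center (a point): Centre of hollow chocolate egg 4 of 4: dark brown, 60 mm long (along its x), 42 mm thick, about 28 g, lying loose in the tray; it rolls easily once the tray tilts past about 0.1 rad.
Mind the look-alikes: they are no part of the job. Leave any blue or red look-alike of the part that bears egg3_center alone.

How it is judged:
By the outcome, as a careful person would: the job done as asked, in the order asked, and still so for the second after the job is handed in, with the robot touching nothing.
It also fails if it takes over 72 s, if anything falls off the work surface, if the arm or the gripper's body presses on something with over 40 N, if the wrist force passes 120 N, or if a joint passes its speed limit or range.

## Working session

There is one attempt and no reset: what is moved stays moved. The work goes in short steps, Python scripts to look and compute and a tool call to move; the robot and the scene stay as the last step left them, time stands still between calls to the robot, and variables do not carry over. Pictures are saved under pics/ and viewed, at most 10 in all, crops included, and the job is handed in when it is done.

Besides the shell and the picture viewer there is one more tool, called after ">>>" by a JSON object that holds its "method" and its "body", one argument or row to a line. servo_tool: Moves the arm, as the interface text tells. Its arguments: {"type":"object","properties":{"commands":{"type":"array","items":{"type":"array","items":{"type":"number"}}},"jaw":{"type":"number"},"squeeze":{"type":"number"}},"required":["commands"]}

```bash
mkdir -p pics; python3 - <<'E'
from plant import *
import cv2,numpy as np
s=sense();print({k:np.round(v,3).tolist() for k,v in s.items()})
ims=[]
for n in("scene","top"):
    p=camera_params(n);print(n,np.round(p['mtx'],1).tolist(),np.round(p['R'],3).tolist(),np.round(p['t'],3).tolist())
    im=snapshot(n);np.save(n+'.npy',im);cv2.imwrite(f'pics/{n}.png',im[:,:,::-1])
E
```

```text
{'t': 0.0, 'joint_positions': [1.147, 0.424, 1.631, -0.0, 1.089, -0.019], 'joint_velocities': [-0.001, 0.001, -0.001, -0.001, -0.001, 0.001], 'joint_torque': [0.001, -55.738, -28.174, 0.0, 0.007, -0.0], 'tool_pos': [0.246, 0.574, 0.231], 'tool_rot': [[-0.919, 0.394, -0.001], [0.394, 0.919, -0.001], [0.0, -0.001, -1.0]], 'contact_force': [-0.742, 0.795, 0.204], 'wrist_torque': [0.022, 0.003, 0.003], 'grasp_force': 0.0, 'gripper_width': 0.085}
scene [[386.4, 0.0, 280.0], [0.0, 386.4, 211.6], [0.0, 0.0, 1.0]] [[-0.378, 0.926, 0.007], [0.609, 0.254, -0.751], [-0.697, -0.28, -0.66]] [0.212, -0.271, 1.697]
top [[518.7, 0.0, 280.3], [0.0, 518.7, 219.1], [0.0, 0.0, 1.0]] [[0.001, -1.0, 0.01], [-0.985, -0.003, -0.172], [0.172, -0.01, -0.985]] [0.007, 0.586, 1.685]
```

View pics/top.png

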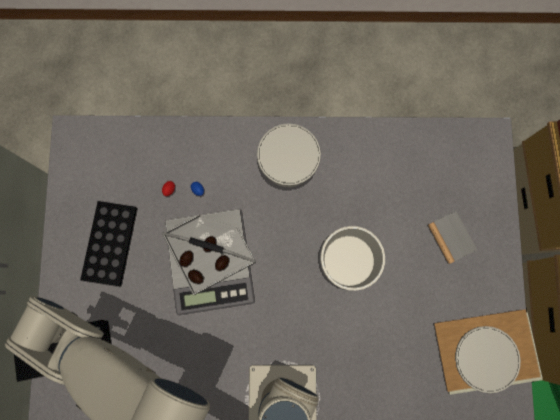

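View pics/scene.png

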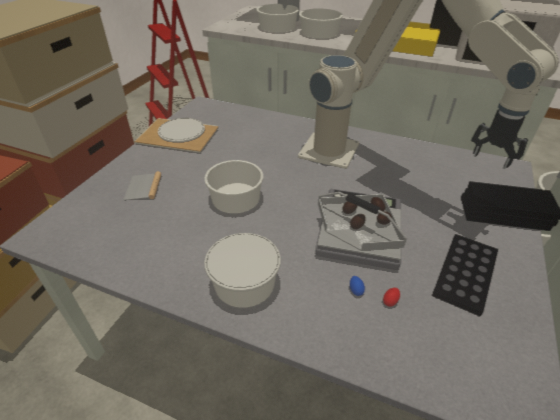

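The top view shows the grip's centre near (207,244), the open tub's mouth at (352,258) to the right of the scale, the spare tub at (289,155), and red and blue decoy eggs at (168,188) and (197,188). The scene view agrees. The servo rows have no tilt term, so I need to see what the arm does at the edge of its reach. First I'll measure.

```bash
cat > h.py <<'E'
from plant import *
import cv2,numpy as np
def ray(n,uv,z):
    p=camera_params(n);R,t=np.array(p['R']),np.array(p['t'])
    d=R.T@np.linalg.solve(p['mtx'],[uv[0],uv[1],1]);c=-R.T@t
    return c+d*(z-c[2])/d[2]
def totool(X):
    s=sense();return np.array(s['tool_rot']).T@(np.array(X)-s['tool_pos'])*100
E
python3 - <<'E'
from h import *
im=np.load('top.npy').astype(int)
m=(im.max(2)<75)&(im.max(2)-im.min(2)<14);sub=np.zeros(m.shape,np.uint8);sub[228:262,180:236]=m[228:262,180:236]
n,l,st,ce=cv2.connectedComponentsWithStats(sub)
for i in range(1,n):
    if st[i][4]>30:
        ys,xs=np.nonzero(l==i);r=cv2.minAreaRect(np.c_[xs,ys].astype(np.float32));print(st[i],r);
        b=cv2.boxPoints(r);print([np.round(ray('top',q,.16),3).tolist() for q in b],ray('top',r[0],.159).round(3))
t=np.zeros(m.shape,np.uint8);w=(im.min(2)>150);t[220:300,312:392]=w[220:300,312:392]
c=max(cv2.findContours(t,0,1)[0],key=cv2.contourArea);e=cv2.fitEllipse(c);print(e)
# rim only: topmost-left-right extents
print('tub',ray('top',e[0],.1).round(3),cv2.boundingRect(c))
for n,uv,z in(('spare',(289,153),.108),('scaleC1',(175,313),.03),('scaleC2',(253,304),.03),('mould',(109,244),.025)):print(n,ray('top',uv,z).round(3))
big=cv2.resize(np.load('top.npy')[195:325,150:400],None,fx=3,fy=3,interpolation=2)
s=cv2.resize(np.load('scene.npy')[180:275,195:415],None,fx=3.4,fy=3.4,interpolation=2)
cv2.imwrite('pics/a.png',cv2.resize(s,(748,323))[:,:,::-1])
E
```

```text
[189 238  35  16 238] ((205.72021484375, 245.76608276367188), (35.34379196166992, 9.290915489196777), 16.699243545532227)
[[0.484, 0.297, 0.16], [0.512, 0.289, 0.16], [0.481, 0.183, 0.16], [0.453, 0.191, 0.16]] [0.483 0.24  0.159]
((352.7056884765625, 257.9346618652344), (61.832603454589844, 63.664093017578125), 134.97979736328125)
tub [ 0.452 -0.224  0.1  ] (321, 227, 64, 63)
spare [ 0.798 -0.02   0.108]
scaleC1 [0.276 0.352 0.03 ]
scaleC2 [0.306 0.097 0.03 ]
mould [0.504 0.583 0.025]
```

View pics/a.png

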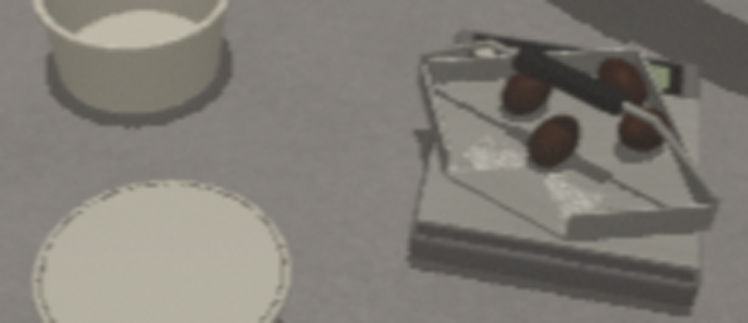

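>>> {"method": "servo_tool", "body": {
  "commands": [
    [5,0,-10,0],
    [10,0,-16,0],
    [15,0,-16,0],
    [20,0,-16,0],
    [25,0,-16,0],
    [30,0,-16,0],
    [33,0,-16,0],
    [36,0,-16,0],
    [36,0,-16,0]
  ]
}}

```text
t: 1.23
tool_pos: [-0.0868, 0.7164, 0.3901]
tool_rot: [[-0.92, 0.391, -0.0], [0.391, 0.92, -0.001], [-0.0, -0.001, -1.0]]
contact_force: [-0.0, -0.6, 1.4]
gripper_width: 0.0853
grasp_force: 0.0
```

The crop shows the grip at the middle with slanted rods running down to the two side corners, and all four eggs in the rear half. Next, a test with an empty gripper: command a pose too near the base and see what happens.

>>> {"method": "servo_tool", "body": {
  "commands": [
    [-4,-4.5,0,0],
    [-8,-9,0,0],
    [-12,-13.5,0,0],
    [-16,-18,0,0],
    [-20,-22.5,0,0],
    [-24,-27,0,0],
    [-28,-31.5,0,0],
    [-32,-36,0,0],
    [-36,-40.5,0,0],
    [-39,-44.5,0,0],
    [-39,-44.5,0,0]
  ]
}}

```text
t: 2.6
tool_pos: [0.099, 0.1508, 0.391]
tool_rot: [[-0.916, 0.402, 0.002], [0.402, 0.916, 0.002], [-0.001, 0.002, -1.0]]
contact_force: [-0.9, 1.1, -0.1]
gripper_width: 0.0858
grasp_force: 0.0
```

```bash
python3 -c "
from h import *
s=sense();print(np.round(s['joint_positions'],3),np.round(s['tool_pos'],3),np.round(s['tool_rot'],3).tolist())"
```

```text
[ 9.250e-01 -5.670e-01  2.175e+00 -1.000e-03  1.531e+00 -2.320e-01] [0.099 0.151 0.391] [[-0.916, 0.402, 0.002], [0.402, 0.916, 0.002], [-0.001, 0.002, -1.0]]
```

>>> {"method": "servo_tool", "body": {
  "commands": [
    [0,0,-6,0],
    [0,0,-12,0],
    [0,0,-18,0],
    [0,0,-24,0],
    [0,0,-30,0],
    [0,0,-36,0],
    [0,0,-42,0],
    [0,0,-48,0],
    [0,0,-54,0],
    [0,0,-60,0],
    [0,0,-66,0],
    [0,0,-72,0]
  ]
}}

```text
t: 4.1
tool_pos: [0.1067, 0.1669, 0.985]
tool_rot: [[-0.919, 0.392, 0.03], [0.393, 0.919, 0.04], [-0.012, 0.048, -0.999]]
contact_force: [0.1, -1.0, -0.5]
gripper_width: 0.0848
grasp_force: 0.0
```

```bash
python3 -c "
from h import *
s=sense();print(np.round(s['joint_positions'],3),np.round(s['tool_pos'],3),np.round(s['tool_rot'],3).tolist())"
```

```text
[ 9.430e-01 -1.400e-01  5.440e-01 -1.000e-03  2.689e+00 -2.250e-01] [0.107 0.167 0.985] [[-0.919, 0.392, 0.03], [0.393, 0.919, 0.04], [-0.012, 0.048, -0.999]]
```

At the q5 limit the tool starts to tilt, so the solver trades orientation for position. I'll push further to see how far that goes.

>>> {"method": "servo_tool", "body": {
  "commands": [
    [0,0,-6,0],
    [0,0,-12,0],
    [0,0,-18,0],
    [0,0,-24,0]
  ]
}}

```text
t: 4.6
tool_pos: [0.112, 0.1755, 1.0]
tool_rot: [[-0.919, 0.391, 0.058], [0.395, 0.916, 0.078], [-0.022, 0.094, -0.995]]
contact_force: [0.6, 0.3, 0.5]
gripper_width: 0.0855
grasp_force: 0.0
```

```bash
python3 -c "
from h import *
s=sense();print(np.round(s['joint_positions'],3),np.round(s['tool_pos'],3),np.round(s['tool_rot'],3).tolist())"
```

```text
[ 0.947 -0.112  0.467 -0.003  2.689 -0.222] [0.112 0.175 1.   ] [[-0.919, 0.391, 0.058], [0.395, 0.916, 0.078], [-0.022, 0.094, -0.995]]
```

>>> {"method": "servo_tool", "body": {
  "commands": [
    [0,0,5,0],
    [0,0,10,0],
    [0,0,15,0],
    [0,0,20,0],
    [0,0,25,0],
    [0,0,30,0],
    [0,0,30,0]
  ]
}}

```text
t: 5.48
tool_pos: [0.1288, 0.198, 0.6982]
tool_rot: [[-0.919, 0.392, 0.054], [0.395, 0.916, 0.073], [-0.021, 0.088, -0.996]]
contact_force: [0.3, 0.7, 0.9]
gripper_width: 0.0852
grasp_force: 0.0
```

```bash
python3 -c "
from h import *
s=sense();print(np.round(s['joint_positions'],3),np.round(s['tool_pos'],3),np.round(s['tool_rot'],3).tolist())"
```

```text
[ 9.450e-01 -4.560e-01  1.493e+00 -1.000e-03  2.014e+00 -2.210e-01] [0.129 0.198 0.698] [[-0.919, 0.392, 0.054], [0.395, 0.916, 0.073], [-0.021, 0.088, -0.996]]
```

The tilt persists: the commanded pose becomes the pose reached. So I'll tilt the empty tool at the reach limit, along the grip's direction, and grasp the level tray with the leaning tool. A turn about tool z will then tip the spout down. Next, the kinematics, to check feasibility.

```bash
cat > kin.py <<'E'
import numpy as np
from scipy.optimize import least_squares
from scipy.spatial.transform import Rotation as Ro
D=np.array([[.424,1.631,1.089,.6245,.231],[-.567,2.175,1.531,.1806,.391],[-.14,.544,2.689,.1981,.985],[-.112,.467,2.689,.2082,1.0],[-.456,1.493,2.014,.2362,.698]])
def f(p,q2,q3,q5):
    a,b,L,h,c=p;u=q2+q3;v=u+q5
    return a*np.sin(q2)+c*np.cos(u)+b*np.sin(u)+L*np.sin(v), h+a*np.cos(q2)-c*np.sin(u)+b*np.cos(u)+L*np.cos(v)
P=least_squares(lambda p:np.concatenate([f(p,*D[:,:3].T)[0]-D[:,3],f(p,*D[:,:3].T)[1]-D[:,4]]),[.5,.45,.25,.3,0])
a,b,L,h,c=P.x
lo=np.array([-3,-.9,.09,-1.31,.11,-2.54]);hi=np.array([3,2.11,2.58,4.45,2.69,2.54])
def fk(q):
    R1=Ro.from_euler('z',q[0]);R2=R1*Ro.from_euler('y',q[1]);R3=R2*Ro.from_euler('y',q[2])
    R5=R3*Ro.from_euler('z',q[3])*Ro.from_euler('y',q[4])
    x=np.array([0,0,h])+R2.apply([0,0,a])+R3.apply([c,0,b])+R5.apply([0,0,L])
    return x,(R5*Ro.from_euler('z',q[5]+np.pi/2)).as_matrix()
def ik(x,R,q0):
    g=lambda q:np.concatenate([(fk(q)[0]-x)*5,Ro.from_matrix(fk(q)[1].T@R).as_rotvec()])
    s=least_squares(g,np.clip(q0,lo+.01,hi-.01),bounds=(lo,hi));return s.x,np.abs(s.fun).max()
E
python3 - <<'E'
from kin import *
print(P.x.round(3),np.abs(P.fun).max())
az=np.deg2rad(73.7);ty=np.array([np.cos(az),np.sin(az),0]);tx=np.array([np.sin(az),-np.cos(az),0]);up=np.array([0,0,1.])
grip=np.array([.482,.24,.15]);tub=np.array([.452,-.224,.1])
T=np.c_[tx,ty,up]
for al in(.7,.8):
  for sg in(1,-1):        # fingers toward sg*ty
   z=sg*np.sin(al)*ty-np.cos(al)*up
   for sy in(1,-1):
    y=sy*tx;R=np.c_[np.cross(y,z),y,z];gp=grip-.015*sg*ty
    q,e=ik(gp+.019*z,R,[.2,.5,1.6,sg*.9,1,sy*1.5]);print(al,sg,sy,'grasp',q.round(2),round(e,3))
    for ph in(0,.6,1.1,1.3):
      ph*=sg;Q=Ro.from_rotvec(z*ph).as_matrix()
      sp=Q@T@np.array([.094,0,-.086]) # spout rel grip centre
      w=np.array([tub[0],tub[1],.16])- (sp if ph else Q@T@np.array([.094,0,-.15]))
      qq,e=ik(w+.019*z-Q@ty*.015*sg,Q@R,q);print('   ',ph,qq.round(2),round(e,3),'grip',w.round(3),'dip',(-(Q@T)[2,:2]).round(2))
E
```

```text
[0.563 0.485 0.306 0.318 0.077] 0.0005710476300458123
0.7 1 1 grasp [ 0.11  0.45  2.15  1.27  0.67 -0.7 ] 0.0
    0 [-0.91  0.24  1.92  0.56  1.46 -0.82] 0.0 grip [ 0.362 -0.198  0.31 ] dip [-0. -0.]
    0.6 [-0.8   0.32  1.91  0.61  1.35 -0.19] 0.0 grip [ 0.417 -0.179  0.274] dip [0.36 0.09]
    1.1 [-0.74  0.36  1.82  0.63  1.36  0.38] 0.0 grip [ 0.47  -0.187  0.28 ] dip [0.57 0.27]
    1.3 [-0.73  0.38  1.78  0.64  1.37  0.6 ] 0.0 grip [ 0.49  -0.195  0.278] dip [0.62 0.36]
0.7 1 -1 grasp [ 0.43  0.32  2.13  0.32  0.33 -2.54] 0.353
    0 [-0.29 -0.12  2.17 -0.13  0.84 -2.54] 0.705 grip [ 0.362 -0.198  0.31 ] dip [-0. -0.]
    0.6 [-0.54  0.18  1.91  0.31  1.2  -2.54] 0.402 grip [ 0.417 -0.179  0.274] dip [0.36 0.09]
    1.1 [-0.68  0.34  1.8   0.55  1.36 -2.54] 0.132 grip [ 0.47  -0.187  0.28 ] dip [0.57 0.27]
    1.3 [-0.73  0.38  1.78  0.63  1.37 -2.54] 0.002 grip [ 0.49  -0.195  0.278] dip [0.62 0.36]
0.7 -1 1 grasp [ 0.68  0.72  1.56 -0.38  1.48  1.12] 0.0
    0 [-0.01  0.12  2.07 -0.71  1.26  0.61] 0.0 grip [ 0.362 -0.198  0.31 ] dip [-0. -0.]
    -0.6 [-0.11  0.23  2.04 -0.7
[... 1753 characters left out ...]
1.22  0.09] 0.0 grip [ 0.403 -0.24   0.276] dip [ 0.41 -0.09]
    -1.1 [-0.1   0.33  1.93 -0.85  1.23 -0.48] 0.0 grip [ 0.454 -0.261  0.282] dip [ 0.64 -0.27]
    -1.3 [-0.1   0.36  1.88 -0.84  1.24 -0.69] 0.0 grip [ 0.476 -0.264  0.279] dip [ 0.69 -0.37]
0.8 -1 -1 grasp [ 0.69  0.76  1.52 -0.41  1.57 -2.01] 0.0
    0 [ 0.03  0.17  2.08 -0.78  1.31 -2.45] 0.0 grip [ 0.362 -0.198  0.31 ] dip [-0. -0.]
    -0.6 [ 0.05  0.33  2.17 -1.1   1.18 -2.54] 0.227 grip [ 0.403 -0.24   0.276] dip [ 0.41 -0.09]
    -1.1 [ 0.08  0.44  2.19 -1.31  1.17 -2.54] 0.481 grip [ 0.454 -0.261  0.282] dip [ 0.64 -0.27]
    -1.3 [ 0.1   0.49  2.17 -1.31  1.2  -2.54] 0.644 grip [ 0.476 -0.264  0.279] dip [ 0.69 -0.37]
```

```bash
python3 - <<'E'
from h import *; from kin import *
az=np.deg2rad(76)
for r in(.9,1.2,1.5):print(r,totool([r*np.cos(az),r*np.sin(az),.42]).round(1))
s=sense();x,R=fk(s['joint_positions']);print(x-s['tool_pos'],np.abs(R-s['tool_rot']).max())
E
```

```text
0.9 [19.1 62.9 33.1]
1.2 [23.9 92.4 35.6]
1.5 [ 28.7 121.9  38.1]
[ 0.00990136 -0.00662485  0.00020704] 2.220446049250313e-16
```

>>> {"method": "servo_tool", "body": {
  "commands": [
    [1.6,5.2,2.8,0.18],
    [3.2,10.5,5.5,0.36],
    [4.8,15.7,8.3,0.54],
    [6.4,21,11,0.72],
    [8,26,13.8,0.9],
    [9.5,31.5,16.5,1.08],
    [11.1,36.7,19.3,1.26],
    [12.7,42,22,1.45],
    [14.3,47,24.8,1.45],
    [15.9,52.5,27.6,1.45],
    [17.5,57.7,30.3,1.45],
    [19.1,62.9,33.1,1.45]
  ]
}}

```text
t: 6.98
tool_pos: [0.2198, 0.8792, 0.4295]
tool_rot: [[0.278, 0.959, 0.059], [0.956, -0.282, 0.082], [0.095, 0.034, -0.995]]
contact_force: [-0.1, 0.9, -0.1]
gripper_width: 0.0854
grasp_force: 0.0
```

```bash
cat > st.py <<'E'
from h import *
s=sense();R=np.array(s['tool_rot']);z=R[:,2]
print(np.round(s['joint_positions'],3),np.round(s['tool_pos'],3),'tilt',np.arccos(-z[2]).round(3),'az',np.rad2deg(np.arctan2(z[1],z[0])).round(1),'yaz',np.rad2deg(np.arctan2(R[1,1],R[0,1])).round(1),'y.z',R[2,1].round(3))
E
cat >> st.py <<'E'
az=np.deg2rad(76)
for r in(1.3,1.6):print(r,totool([r*np.cos(az),r*np.sin(az),.42]).round(1))
E
python3 st.py
```

```text
[ 1.325  0.758  0.639 -0.037  1.65   1.605] [0.22  0.879 0.429] tilt 0.101 az 54.3 yaz -16.4 y.z 0.034
1.3 [39.1 -1.7  4.6]
1.6 [68.9 -3.   7.5]
```

>>> {"method": "servo_tool", "body": {
  "commands": [
    [6,-0.3,0.7,0],
    [12,-0.6,1.4,0],
    [18,-0.9,2.1,0],
    [24,-1.2,2.8,0],
    [30,-1.5,3.5,0],
    [36,-1.7,4.2,0],
    [42,-1.9,5,0],
    [48,-2.2,5.5,0]
  ]
}}

```text
t: 7.98
tool_pos: [0.2513, 1.0024, 0.3489]
tool_rot: [[0.274, 0.959, 0.07], [0.951, -0.281, 0.126], [0.141, 0.032, -0.989]]
contact_force: [-0.3, 0.8, -1.1]
gripper_width: 0.0855
grasp_force: 0.0
```

```bash
python3 st.py
```

```text
[ 1.324  1.131  0.087 -0.038  1.783  1.597] [0.251 1.002 0.349] tilt 0.145 az 61.0 yaz -16.4 y.z 0.032
1.3 [27.4 -1.  -3.3]
1.6 [57.1 -2.2  0.9]
```

>>> {"method": "servo_tool", "body": {
  "commands": [
    [6,-0.2,-1.5,0],
    [12,-0.4,-3,0],
    [18,-0.6,-4.5,0],
    [24,-0.8,-6,0],
    [30,-1,-7.5,0],
    [36,-1.2,-9,0]
  ]
}}

```text
t: 8.72
tool_pos: [0.2542, 1.0122, 0.3629]
tool_rot: [[0.271, 0.959, 0.081], [0.944, -0.281, 0.172], [0.188, 0.03, -0.982]]
contact_force: [-1.0, -0.2, -0.8]
gripper_width: 0.0854
grasp_force: 0.0
```

```bash
python3 st.py
```

```text
[ 1.324  1.119  0.087 -0.037  1.747  1.596] [0.254 1.012 0.363] tilt 0.192 az 64.7 yaz -16.3 y.z 0.03
1.3 [26.2 -1.  -0.8]
1.6 [55.7 -2.3  4.8]
```

>>> {"method": "servo_tool", "body": {
  "commands": [
    [6,-0.2,-1.5,0],
    [12,-0.4,-3,0]
  ]
}}

```text
t: 8.98
tool_pos: [0.2568, 1.0229, 0.3767]
tool_rot: [[0.266, 0.959, 0.093], [0.934, -0.281, 0.22], [0.237, 0.028, -0.971]]
contact_force: [-0.1, 0.1, 0.5]
gripper_width: 0.0851
grasp_force: 0.0
```

>>> {"method": "servo_tool", "body": {
  "commands": [
    [6,-0.2,-1.2,0],
    [12,-0.4,-2.5,0]
  ]
}}

```text
t: 9.22
tool_pos: [0.2594, 1.0332, 0.3889]
tool_rot: [[0.262, 0.96, 0.104], [0.923, -0.28, 0.264], [0.283, 0.027, -0.959]]
contact_force: [0.3, -0.5, 0.4]
gripper_width: 0.0854
grasp_force: 0.0
```

>>> {"method": "servo_tool", "body": {
  "commands": [
    [60,-2,-12,0]
  ]
}}

```text
t: 9.35
tool_pos: [0.2613, 1.0416, 0.3985]
tool_rot: [[0.258, 0.96, 0.112], [0.912, -0.28, 0.3], [0.319, 0.025, -0.947]]
contact_force: [-0.0, 0.1, -0.4]
gripper_width: 0.0855
grasp_force: 0.0
```

>>> {"method": "servo_tool", "body": {
  "commands": [
    [60,-2,-12,0]
  ]
}}

```text
t: 9.48
tool_pos: [0.263, 1.0495, 0.4123]
tool_rot: [[0.253, 0.96, 0.122], [0.899, -0.279, 0.338], [0.358, 0.024, -0.933]]
contact_force: [-0.3, 0.2, 0.2]
gripper_width: 0.0851
grasp_force: 0.0
```

```bash
python3 st.py
```

```text
[ 1.324  1.084  0.087 -0.035  1.605  1.595] [0.263 1.049 0.412] tilt 0.367 az 70.2 yaz -16.2 y.z 0.024
1.3 [20.6 -1.   7.1]
1.6 [48.6 -2.1 17.8]
```

>>> {"method": "servo_tool", "body": {
  "commands": [
    [60,-2,3,0]
  ]
}}

```text
t: 9.6
tool_pos: [0.2661, 1.0616, 0.4162]
tool_rot: [[0.247, 0.96, 0.131], [0.883, -0.279, 0.377], [0.398, 0.022, -0.917]]
contact_force: [0.1, -0.7, -1.0]
gripper_width: 0.0858
grasp_force: 0.0
```

>>> {"method": "servo_tool", "body": {
  "commands": [
    [60,-2,5,0]
  ]
}}

```text
t: 9.72
tool_pos: [0.2694, 1.0734, 0.4161]
tool_rot: [[0.242, 0.96, 0.139], [0.868, -0.278, 0.41], [0.433, 0.021, -0.901]]
contact_force: [-1.1, 0.6, -0.8]
gripper_width: 0.0855
grasp_force: 0.0
```

>>> {"method": "servo_tool", "body": {
  "commands": [
    [60,-2,8,0]
  ]
}}

```text
t: 9.85
tool_pos: [0.2725, 1.0853, 0.4172]
tool_rot: [[0.236, 0.96, 0.147], [0.851, -0.278, 0.445], [0.468, 0.02, -0.883]]
contact_force: [0.1, 0.3, 0.2]
gripper_width: 0.085
grasp_force: 0.0
```

>>> {"method": "servo_tool", "body": {
  "commands": [
    [60,-2,10,0]
  ]
}}

```text
t: 9.98
tool_pos: [0.2756, 1.0969, 0.4189]
tool_rot: [[0.231, 0.961, 0.155], [0.833, -0.277, 0.478], [0.503, 0.019, -0.864]]
contact_force: [0.3, 0.1, -0.1]
gripper_width: 0.0854
grasp_force: 0.0
```

>>> {"method": "servo_tool", "body": {
  "commands": [
    [60,-2,13,0]
  ]
}}

```text
t: 10.1
tool_pos: [0.2786, 1.1083, 0.4207]
tool_rot: [[0.224, 0.961, 0.162], [0.814, -0.276, 0.511], [0.536, 0.017, -0.844]]
contact_force: [-0.3, -0.6, 0.4]
gripper_width: 0.0855
grasp_force: 0.0
```

>>> {"method": "servo_tool", "body": {
  "commands": [
    [60,-2,15,0]
  ]
}}

```text
t: 10.22
tool_pos: [0.2815, 1.1194, 0.4227]
tool_rot: [[0.218, 0.961, 0.17], [0.793, -0.276, 0.543], [0.569, 0.016, -0.822]]
contact_force: [0.1, -0.1, -0.6]
gripper_width: 0.0856
grasp_force: 0.0
```

>>> {"method": "servo_tool", "body": {
  "commands": [
    [60,-2,18,0]
  ]
}}

```text
t: 10.35
tool_pos: [0.2843, 1.1303, 0.4249]
tool_rot: [[0.211, 0.961, 0.177], [0.771, -0.275, 0.574], [0.601, 0.015, -0.799]]
contact_force: [0.5, 0.5, -0.3]
gripper_width: 0.0851
grasp_force: 0.0
```

>>> {"method": "servo_tool", "body": {
  "commands": [
    [60,-2,20,0]
  ]
}}

```text
t: 10.48
tool_pos: [0.287, 1.1406, 0.4273]
tool_rot: [[0.204, 0.962, 0.183], [0.749, -0.274, 0.604], [0.631, 0.014, -0.776]]
contact_force: [-0.2, -0.4, -0.4]
gripper_width: 0.0858
grasp_force: 0.0
```

>>> {"method": "servo_tool", "body": {
  "commands": [
    [60,-2,22,0]
  ]
}}

```text
t: 10.6
tool_pos: [0.2896, 1.1505, 0.4307]
tool_rot: [[0.197, 0.962, 0.19], [0.725, -0.273, 0.632], [0.66, 0.013, -0.751]]
contact_force: [0.1, 0.2, -1.0]
gripper_width: 0.0857
grasp_force: 0.0
```

```bash
python3 st.py
```

```text
[ 1.321  1.121  0.087 -0.03   1.214  1.593] [0.29  1.151 0.431] tilt 0.721 az 73.3 yaz -15.9 y.z 0.013
1.3 [ 7.8 -0.6  8.3]
1.6 [30.4 -1.6 28.1]
```

>>> {"method": "servo_tool", "body": {
  "commands": [
    [60,-2,25,0]
  ]
}}

```text
t: 10.72
tool_pos: [0.292, 1.1601, 0.434]
tool_rot: [[0.19, 0.962, 0.196], [0.701, -0.272, 0.659], [0.688, 0.012, -0.726]]
contact_force: [-0.3, -0.2, -0.6]
gripper_width: 0.0853
grasp_force: 0.0
```

>>> {"method": "servo_tool", "body": {
  "commands": [
    [60,-2,25,0]
  ]
}}

```text
t: 10.85
tool_pos: [0.294, 1.1687, 0.4389]
tool_rot: [[0.182, 0.962, 0.201], [0.676, -0.271, 0.685], [0.714, 0.011, -0.7]]
contact_force: [0.1, 0.5, -0.4]
gripper_width: 0.0857
grasp_force: 0.0
```

>>> {"method": "servo_tool", "body": {
  "commands": [
    [60,-2,28,0]
  ]
}}

```text
t: 10.98
tool_pos: [0.2961, 1.177, 0.4446]
tool_rot: [[0.175, 0.963, 0.207], [0.65, -0.271, 0.71], [0.739, 0.01, -0.673]]
contact_force: [-0.1, 0.1, -0.5]
gripper_width: 0.0856
grasp_force: 0.0
```

```bash
cat > st.py <<'E'
from h import *
from kin import fk,ik
s=sense();R=np.array(s['tool_rot']);z=R[:,2]
print(np.round(s['joint_positions'],3),np.round(s['tool_pos'],3),'tilt',np.arccos(-z[2]).round(3),'az',np.rad2deg(np.arctan2(z[1],z[0])).round(1),'yaz',np.rad2deg(np.arctan2(R[1,1],R[0,1])).round(1),'y.z',R[2,1].round(3))
E
cat > go.py <<'E'
from st import *
az=np.deg2rad(73.7);ty=np.array([np.cos(az),np.sin(az),0])
G=np.array([.482,.24,.15])-.02*ty+.019*z
p0=np.array(s['tool_pos']);q=np.array(s['joint_positions'])
for nm,X in(('a',[.35,.5,.42]),('b',G-.15*ty+[0,0,.25]),('pre',G-.0*ty+np.array([0,0,.10])),('G',G)):
    for k in np.linspace(.1,1,10):
        q,e=ik(p0+(np.array(X)-p0)*k,R,q)
    p0=np.array(X);print(nm,p0.round(3),totool(X).round(1),q.round(2),round(e,4))
E
python3 go.py
```

```text
[ 1.321  1.131  0.087 -0.028  1.093  1.592] [0.296 1.177 0.445] tilt 0.832 az 73.8 yaz -15.7 y.z 0.01
a [0.35 0.5  0.42] [-44.9  23.5 -45.3] [ 0.78 -0.03  1.99  0.76  0.55  0.52] 0.0
b [0.438 0.09  0.387] [-72.4  43.  -70.3] [-0.33 -0.    2.04  0.88  1.29 -0.4 ] 0.0
pre [0.48  0.234 0.237] [-73.4  43.  -49.1] [ 0.04  0.28  2.14  1.21  0.85 -0.6 ] 0.0
G [0.48  0.234 0.137] [-80.8  42.9 -42.4] [ 0.04  0.5   2.18  1.44  0.78 -0.94] 0.0
```

>>> {"method": "servo_tool", "body": {
  "commands": [
    [-3.7,2,-3.8,0],
    [-7.5,3.9,-7.5,0],
    [-11.2,5.9,-11.3,0],
    [-15,7.8,-15.1,0],
    [-18.7,9.8,-18.9,0],
    [-22.5,11.7,-22.6,0],
    [-26.2,13.7,-26.4,0],
    [-29.9,15.7,-30.2,0],
    [-33.7,17.6,-34,0],
    [-37.4,19.6,-37.7,0],
    [-41.2,21.5,-41.5,0],
    [-44.9,23.5,-45.3,0]
  ]
}}

```text
t: 12.48
tool_pos: [0.3501, 0.4977, 0.4221]
tool_rot: [[0.174, 0.963, 0.208], [0.651, -0.271, 0.709], [0.739, 0.012, -0.674]]
contact_force: [0.6, 0.2, -0.0]
gripper_width: 0.0852
grasp_force: 0.0
```

```bash
python3 go.py
```

```text
[ 0.751 -0.033  1.98   0.764  0.575  0.498] [0.35  0.498 0.422] tilt 0.832 az 73.6 yaz -15.7 y.z 0.012
a [0.35 0.5  0.42] [-0.  -0.1  0.3] [ 0.78 -0.03  1.99  0.75  0.55  0.52] 0.0
b [0.438 0.09  0.387] [-27.6  19.5 -24.7] [-0.33 -0.01  2.04  0.88  1.29 -0.4 ] 0.0
pre [0.48  0.234 0.237] [-28.6  19.4  -3.5] [ 0.04  0.28  2.14  1.21  0.85 -0.6 ] 0.0
G [0.48  0.234 0.137] [-35.9  19.3   3.2] [ 0.04  0.5   2.18  1.45  0.78 -0.94] 0.0
```

>>> {"method": "servo_tool", "body": {
  "commands": [
    [-4.5,2.4,-0.9,0],
    [-9,4.8,-1.8,0],
    [-13.5,7.2,-2.7,0],
    [-18,9.6,-3.6,0],
    [-22.5,12,-4.5,0],
    [-27,14.5,-5.4,0],
    [-31.5,16.9,-6.2,0],
    [-36,19.3,-7,0],
    [-36,19.3,-7,0]
  ]
}}

```text
t: 13.6
tool_pos: [0.4598, 0.1599, 0.2036]
tool_rot: [[0.179, 0.961, 0.209], [0.653, -0.275, 0.706], [0.736, 0.01, -0.677]]
contact_force: [-0.2, 0.2, -0.8]
gripper_width: 0.0852
grasp_force: 0.0
```

```bash
python3 - <<'E'
from h import *
s=sense();w=snapshot('wrist');np.save('w.npy',w);t=snapshot('top');np.save('t.npy',t)
np.savez('wp.npz',R=s['tool_rot'],p=s['tool_pos'])
cv2.imwrite('pics/b.png',np.vstack([cv2.resize(w,(400,300)),cv2.resize(t[170:350,140:380],(400,300))])[:,:,::-1])
E
python3 go.py
```

```text
[-0.157  0.321  2.194  1.158  0.924 -0.769] [0.459 0.162 0.205] tilt 0.829 az 73.6 yaz -15.8 y.z 0.011
a [0.35 0.5  0.42] [ 36.  -19.4   7.1] [ 0.78 -0.03  1.99  0.75  0.55  0.53] 0.0
b [0.438 0.09  0.387] [  8.4   0.2 -17.8] [-0.32 -0.01  2.04  0.87  1.29 -0.39] 0.0
pre [0.48  0.234 0.237] [7.4 0.2 3.4] [ 0.04  0.28  2.14  1.2   0.84 -0.59] 0.0
G [0.48  0.234 0.137] [ 0.1  0.  10.1] [ 0.04  0.5   2.18  1.44  0.78 -0.94] 0.0
```

View pics/b.png

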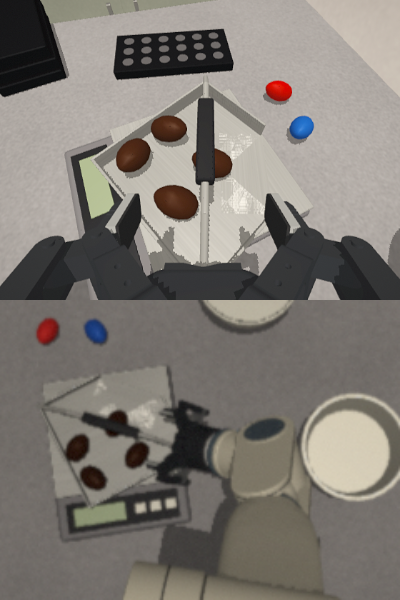

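The wrist view shows the grip and its rod straight between the open fingers, at columns around 205 of the 400-wide picture. All four eggs are in the tray. Now I'll refine the grip's position from this view.

```bash
python3 - <<'E'
from h import *
d=np.load('wp.npz');p=camera_params('wrist');H=np.array(p['hand_eye'])
w=np.load('w.npy').astype(int);k=1.4
m=np.zeros(w.shape[:2],np.uint8);sub=(w.max(2)<70)&(w.max(2)-w.min(2)<14);m[int(90*k):int(186*k),int(190*k):int(222*k)]=sub[int(90*k):int(186*k),int(190*k):int(222*k)]
m=cv2.morphologyEx(m,2,np.ones((3,3)));c=max(cv2.findContours(m,0,1)[0],key=cv2.contourArea);r=cv2.minAreaRect(c);b=cv2.boxPoints(r);print(r)
b=b[np.argsort(b[:,1])];e=[b[:2].mean(0),b[2:].mean(0)]
def wr(uv,z):
    v=np.linalg.solve(p['mtx'],[*uv,1]);D=d['R']@(H[:3,:3]@v);C=d['R']@H[:3,3]+d['p'];return C+D*(z-C[2])/D[2]
# far end: top edge visible at far top (.159); near end: bottom of near face (.141)
A=wr(e[0],.159);B=wr(e[1],.141);M=(A+B)/2
print(A.round(3),B.round(3),'mid',M.round(3),'len',np.linalg.norm((A-B)[:2]).round(3),'az',np.rad2deg(np.arctan2(*(A-B)[1::-1])).round(1))
az=np.arctan2(*(A-B)[1::-1]);ty=np.array([np.cos(az),np.sin(az),0]);z=d['R'][:,2]
M[2]=.15;print('to G',totool(M-.02*ty+.019*z).round(2))
E
```

```text
((287.0, 198.0), (120.0, 26.0), 90.0)
[0.5   0.29  0.159] [0.471 0.189 0.141] mid [0.486 0.239 0.15 ] len 0.105 az 73.8
to G [ 0.09  0.45 10.16]
```

>>> {"method": "servo_tool", "body": {
  "commands": [
    [0,0.4,3,0],
    [0,0.4,6,0],
    [0,0.4,8,0],
    [0.1,0.4,10.1,0],
    [0.1,0.4,10.1,0]
  ]
}}

```text
t: 14.32
tool_pos: [0.4823, 0.2355, 0.1379]
tool_rot: [[0.173, 0.964, 0.204], [0.653, -0.267, 0.708], [0.737, 0.011, -0.676]]
contact_force: [0.3, 0.2, 0.6]
gripper_width: 0.0851
grasp_force: 0.0
```

>>> {"method": "servo_tool", "body": {
  "commands": [
    [0,0,0,0],
    [0,0,0,0],
    [0,0,0,0],
    [0,0,0,0],
    [0,0,0,0]
  ],
  "jaw": 0,
  "squeeze": 80
}}

```text
t: 14.95
tool_pos: [0.4836, 0.2333, 0.1379]
tool_rot: [[0.176, 0.962, 0.208], [0.652, -0.272, 0.708], [0.738, 0.011, -0.675]]
contact_force: [-0.4, -4.1, 7.3]
gripper_width: 0.0188
grasp_force: 79.2
```

```bash
python3 - <<'E'
from st import *
cv2.imwrite('pics/c.png',np.vstack([cv2.resize(snapshot('wrist'),(400,300)),cv2.resize(snapshot('scene')[120:300,200:440],(400,300))])[:,:,::-1])
np.savez('grasp.npz',R=s['tool_rot'],p=s['tool_pos'])
# lift straight up 13cm
print('up13',totool(np.array(s['tool_pos'])+[0,0,.13]).round(2))
E
```

```text
[ 0.02   0.496  2.169  1.412  0.793 -0.925] [0.484 0.233 0.138] tilt 0.83 az 73.6 yaz -15.8 y.z 0.011
up13 [ 9.59  0.15 -8.78]
```

View pics/c.png

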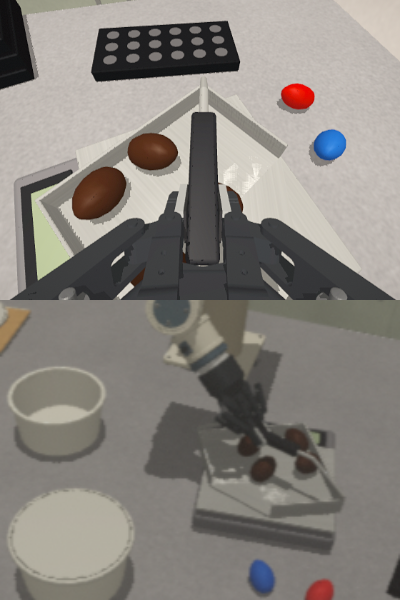

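The tray is gripped (18.8 mm, 79 N). Both views show the fingers on the grip and the eggs undisturbed. Now the lift, carry and tip path, in the axes of each call.

```bash
cat > plan.py <<'E'
from st import *
from scipy.spatial.transform import Rotation as Ro
g=np.load('grasp.npz');Rg,pg=g['R'],g['p'];M=np.array([.486,.239,.15]);az=np.deg2rad(73.8)
ty=np.array([np.cos(az),np.sin(az),0]);T=np.c_[[ty[1],-ty[0],0],ty,[0,0,1]]
tub=np.array([.452,-.224,.1])
def tcp(ph,zs,back=.035,side=.02):
    Q=Ro.from_rotvec(Rg[:,2]*ph).as_matrix();A=Q@T
    hd=A[:,0]*[1,1,0];hd/=np.linalg.norm(hd);sd=np.array([-hd[1],hd[0],0])
    sp=tub-back*hd-side*sd;sp[2]=zs
    w=sp-A@[.094,0,-.086];return w+Q@(pg-M),Q@Rg,A,w
if __name__=='__main__':
    p0=np.array(s['tool_pos']);c=lambda X,p=p0:(R.T@(X-p)*100).round(1)
    q=np.array(s['joint_positions'])
    up=pg+[0,0,.14]; print('up',c(up))
    X0=tcp(0,.2)[0]
    for k in np.linspace(.1,1,10): q,e=ik(up+(X0-up)*k,Rg,q)
    print('over tub',X0.round(3),'from up',c(X0,up),q.round(2),round(e,4))
    for ph in(.2,.4,.6,.8,1.,1.1,1.2,1.3):
        X,RR,A,w=tcp(ph,.2-.055*min(ph/.6,1));q,e=ik(X,RR,q)
        ends=[(w+A@[.094,y,-.086]).round(3) for y in(.065,-.065)]
        print(ph,c(X,X0),'grip',w.round(3),'dip',-A[2,:2].round(2),q.round(2),round(e,4),'ends',ends[0],ends[1],'minz',min((w+A@np.array(v))[2] for v in([.029,.13,-.09],[0,.159,-.09],[0,-.159,-.09],[-.159,0,-.09])).round(3),(w+A@[0,.159,-.09]).round(3))
E
python3 plan.py
```

```text
[ 0.02   0.496  2.169  1.412  0.793 -0.925] [0.484 0.233 0.138] tilt 0.83 az 73.7 yaz -15.8 y.z 0.011
up [10.3  0.2 -9.5]
over tub [ 0.32  -0.213  0.274] from up [-32.3  -3.6 -34.7] [-1.03  0.32  1.95  0.57  1.52 -0.99] 0.0
0.2 [0.7 1.  1.6] grip [ 0.339 -0.195  0.281] dip [0.15 0.01] [-0.99  0.33  1.96  0.6   1.49 -0.77] 0.0 ends [ 0.438 -0.169  0.181] [ 0.386 -0.287  0.182] minz 0.186 [ 0.391 -0.045  0.19 ]
0.4 [1.2 2.3 3.2] grip [ 0.358 -0.185  0.273] dip [0.29 0.04] [-0.95  0.34  1.96  0.62  1.46 -0.56] 0.0 ends [ 0.446 -0.167  0.161] [ 0.378 -0.278  0.166] minz 0.173 [ 0.417 -0.038  0.18 ]
0.6 [1.5 4.  4.9] grip [ 0.38  -0.177  0.262] dip [0.42 0.09] [-0.91  0.36  1.96  0.65  1.43 -0.34] 0.0 ends [ 0.453 -0.166  0.139] [ 0.372 -0.267  0.151] minz 0.157 [ 0.446 -0.036  0.167]
0.8 [2.7 6.  5.4] grip [ 0.404 -0.173  0.267] dip [0.53 0.15] [-0.87  0.36  1.93  0.67  1.43 -0.1 ] 0.0 ends [ 0.46  -0.164  0.135] [ 0.369 -0.254  0.155] minz 0.157 [ 0.475 -0.036  0.168]
1.0 [3.6 8.3 6. ] grip [ 0.43  -0.171  0.268] dip [0.62 0.23] [-0.83  0.37  1.9   0.69  1.42  0.13] 0.0 ends [ 0.468 -0.163  0.13 ] [ 0.368 -0.241  0.16 ] minz 0.153 [ 0.504 -0.04   0.164]
1.1 [3.9 9.5 6.4] grip [ 0.443 -0.171  0.267] dip [0.66 0.27] [-0.81  0.39  1.89  0.7   1.42  0.25] 0.0 ends [ 0.472 -0.162  0.127] [ 0.37  -0.234  0.163] minz 0.15 [ 0.519 -0.043  0.161]
1.2 [ 4.1 10.8  6.7] grip [ 0.457 -0.171  0.266] dip [0.69 0.32] [-0.79  0.4   1.87  0.71  1.41  0.36] 0.0 ends [ 0.476 -0.162  0.124] [ 0.372 -0.228  0.166] minz 0.146 [ 0.533 -0.046  0.157]
1.3 [ 4.2 12.1  7. ] grip [ 0.471 -0.173  0.264] dip [0.71 0.36] [-0.77  0.41  1.84  0.72  1.41  0.48] 0.0 ends [ 0.481 -0.162  0.121] [ 0.376 -0.221  0.169] minz 0.142 [ 0.548 -0.051  0.152]
```

>>> {"method": "servo_tool", "body": {
  "commands": [
    [0.2,0,-0.2,0],
    [0.7,0,-0.7,0],
    [1.6,0,-1.5,0],
    [2.6,0.1,-2.4,0],
    [3.8,0.1,-3.5,0],
    [5,0.1,-4.6,0],
    [6.2,0.1,-5.7,0],
    [7.4,0.1,-6.8,0],
    [8.6,0.2,-7.9,0],
    [9.5,0.2,-8.8,0],
    [10.1,0.2,-9.3,0],
    [10.3,0.2,-9.5,0]
  ]
}}

```text
t: 16.55
tool_pos: [0.4831, 0.2331, 0.2776]
tool_rot: [[0.175, 0.963, 0.206], [0.653, -0.27, 0.707], [0.737, 0.011, -0.676]]
contact_force: [-0.0, 0.6, -4.9]
gripper_width: 0.0193
grasp_force: 78.2
```

```bash
python3 - <<'E'
from plan import *
cv2.imwrite('pics/d.png',np.vstack([cv2.resize(snapshot('wrist'),(400,300)),cv2.resize(snapshot('scene')[120:300,200:440],(400,300))])[:,:,::-1])
print('to tub',(R.T@(tcp(0,.2)[0]-s['tool_pos'])*100).round(1),s['contact_force'],s['wrist_torque'],s['grasp_force'])
E
```

```text
[ 0.02   0.203  2.103  1.105  0.907 -0.468] [0.483 0.233 0.278] tilt 0.828 az 73.8 yaz -15.7 y.z 0.011
to tub [-32.2  -3.6 -34.7] [-0.02499622  0.59096729 -4.90259835] [-0.98393457  0.20731576 -0.00956049] 78.18881392478943
```

View pics/d.png

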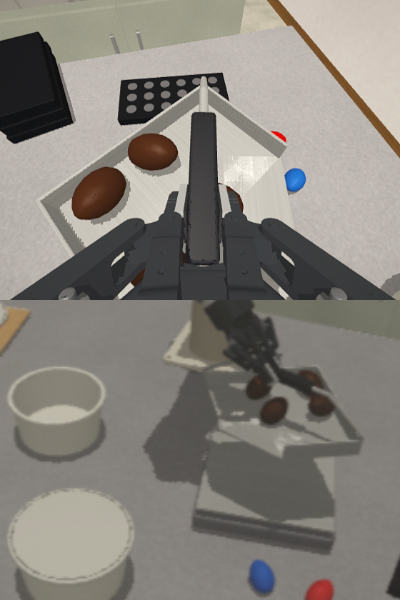

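The tray is lifted level in both views and the eggs haven't moved. Carrying it to the tub now.

>>> {"method": "servo_tool", "body": {
  "commands": [
    [-0.3,0,-0.3,0],
    [-0.8,-0.1,-0.9,0],
    [-1.6,-0.2,-1.8,0],
    [-2.7,-0.3,-2.9,0],
    [-4.1,-0.5,-4.4,0],
    [-5.6,-0.6,-6,0],
    [-7.2,-0.8,-7.7,0],
    [-8.8,-1,-9.4,0],
    [-10.4,-1.2,-11.1,0],
    [-12,-1.3,-12.9,0],
    [-13.6,-1.5,-14.6,0],
    [-15.2,-1.7,-16.3,0]
  ]
}}

```text
t: 18.15
tool_pos: [0.4062, 0.0216, 0.2755]
tool_rot: [[0.176, 0.962, 0.207], [0.653, -0.272, 0.707], [0.737, 0.011, -0.676]]
contact_force: [0.6, 0.2, -5.3]
gripper_width: 0.0191
grasp_force: 78.1
```

>>> {"method": "servo_tool", "body": {
  "commands": [
    [-1.6,-0.2,-1.7,0],
    [-3.2,-0.4,-3.4,0],
    [-4.8,-0.5,-5.1,0],
    [-6.4,-0.7,-6.9,0],
    [-8,-0.9,-8.6,0],
    [-9.6,-1.1,-10.3,0],
    [-11.2,-1.2,-12,0],
    [-12.8,-1.4,-13.7,0],
    [-14.2,-1.6,-15.2,0],
    [-15.5,-1.7,-16.7,0],
    [-16.4,-1.8,-17.7,0],
    [-17,-1.9,-18.4,0]
  ]
}}

```text
t: 19.65
tool_pos: [0.3205, -0.2136, 0.2743]
tool_rot: [[0.176, 0.963, 0.207], [0.652, -0.271, 0.708], [0.737, 0.01, -0.676]]
contact_force: [0.8, 0.8, -4.4]
gripper_width: 0.0191
grasp_force: 78.1
```

```bash
python3 - <<'E'
from plan import *
cv2.imwrite('pics/e.png',np.vstack([cv2.resize(snapshot('wrist'),(400,300)),cv2.resize(snapshot('top')[170:350,200:440],(400,300))])[:,:,::-1])
p0=s['tool_pos']
for ph in(0,.15,.3,.45,.6,.7,.8,.9,1.,1.1,1.2):
    print(ph,(R.T@(tcp(ph,.2-.055*min(ph/.6,1))[0]-p0)*100).round(1))
E
```

```text
[-1.05   0.317  1.948  0.56   1.531 -0.998] [ 0.32  -0.214  0.274] tilt 0.829 az 73.7 yaz -15.7 y.z 0.01
0 [ 0.  -0.   0.1]
0.15 [0.6 0.6 1.3]
0.3 [1.1 1.5 2.5]
0.45 [1.4 2.7 3.7]
0.6 [1.5 4.  5. ]
0.7 [2.1 4.9 5.2]
0.8 [2.7 6.  5.5]
0.9 [3.2 7.1 5.8]
1.0 [3.6 8.2 6.1]
1.1 [3.9 9.5 6.4]
1.2 [ 4.1 10.8  6.7]
```

View pics/e.png

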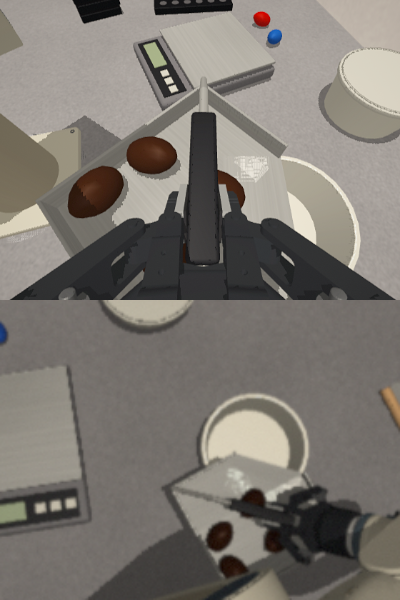

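The wrist and top views show the spout edge over the near half of the tub's mouth, with all the eggs still inside. Tipping.

>>> {"method": "servo_tool", "body": {
  "commands": [
    [0.2,0.2,0.4,0.05],
    [0.5,0.5,1,0.12],
    [0.8,0.9,1.6,0.19],
    [1,1.3,2.2,0.26],
    [1.2,1.8,2.8,0.33],
    [1.3,2.4,3.4,0.41],
    [1.4,3,4,0.49],
    [1.5,3.6,4.6,0.56],
    [1.7,4.3,5,0.63],
    [2.1,4.9,5.2,0.7],
    [2.7,6,5.5,0.8],
    [2.7,6,5.5,0.8]
  ]
}}

```text
t: 21.25
tool_pos: [0.3949, -0.1719, 0.2578]
tool_rot: [[0.812, 0.547, 0.205], [0.263, -0.656, 0.708], [0.522, -0.521, -0.676]]
contact_force: [-0.2, -0.7, -4.0]
gripper_width: 0.0192
grasp_force: 78.7
```

```bash
python3 - <<'E'
from plan import *
cv2.imwrite('pics/f.png',np.vstack([cv2.resize(snapshot('wrist'),(400,300)),cv2.resize(snapshot('top')[170:350,200:440],(400,300))])[:,:,::-1])
p0=s['tool_pos']
for ph in(.9,1.,1.1,1.2,1.3):
    print(round(ph-.8,1),(R.T@(tcp(ph,.145)[0]-p0)*100).round(1))
E
```

```text
[-0.881  0.357  1.937  0.662  1.435 -0.111] [ 0.395 -0.172  0.258] tilt 0.829 az 73.8 yaz -50.2 y.z -0.521
0.1 [1.  0.4 0.2]
0.2 [2.2 1.  0.5]
0.3 [3.2 1.6 0.8]
0.4 [4.3 2.4 1.1]
0.5 [5.4 3.2 1.5]
```

View pics/f.png

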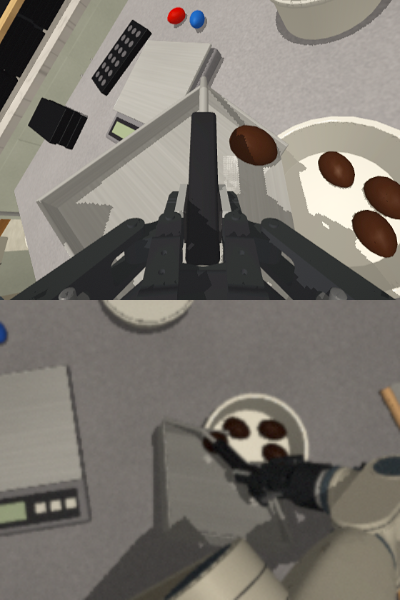

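Three eggs are already in the tub and the fourth is at the spout's edge, around (253,145) in the wrist view. I'll tip further and hold.

>>> {"method": "servo_tool", "body": {
  "commands": [
    [0.5,0.2,0.1,0.05],
    [1,0.4,0.2,0.1],
    [2.2,1,0.5,0.2],
    [3.2,1.6,0.8,0.3],
    [4.3,2.4,1.1,0.4],
    [4.3,2.4,1.1,0.4],
    [4.3,2.4,1.1,0.4],
    [4.3,2.4,1.1,0.4]
  ]
}}

```text
t: 22.35
tool_pos: [0.4442, -0.1693, 0.26]
tool_rot: [[0.961, 0.186, 0.206], [-0.015, -0.706, 0.708], [0.277, -0.683, -0.676]]
contact_force: [-0.3, -0.8, -5.0]
gripper_width: 0.0191
grasp_force: 78.7
```

```bash
python3 - <<'E'
from plan import *
w=snapshot('wrist');t=snapshot('top')
def eggs(im):
    a=im.astype(int);m=((a[...,0]-a[...,2]>18)&(a.max(2)<120)).astype(np.uint8)
    n,l,st,ce=cv2.connectedComponentsWithStats(m);return [(ce[i].round().tolist(),int(st[i][4])) for i in range(1,n) if st[i][4]>25]
print('top',eggs(t));print('wrist',eggs(w))
cv2.imwrite('pics/g.png',np.vstack([cv2.resize(w,(400,300)),cv2.resize(t[170:350,200:440],(400,300))])[:,:,::-1])
p0=s['tool_pos']
for ph in(.9,.6,.3,0):
    X=tcp(ph,.145+.055*(ph<.7)+.02)[0];print(round(ph-1.2,1),(R.T@(X-p0)*100).round(1))
X=tcp(0,.22)[0];print('scale hover from there',(Rg.T@(pg+[0,0,.13]-X)*100).round(1))
E
```

```text
[-0.808  0.394  1.868  0.701  1.424  0.354] [ 0.444 -0.169  0.26 ] tilt 0.829 az 73.8 yaz -75.2 y.z -0.683
top [([306.0, 72.0], 35080), ([241.0, 59.0], 149), ([440.0, 52.0], 28), ([133.0, 65.0], 29), ([100.0, 71.0], 30), ([152.0, 97.0], 603), ([417.0, 105.0], 779), ([408.0, 84.0], 50), ([177.0, 96.0], 29), ([425.0, 97.0], 40), ([428.0, 104.0], 28), ([193.0, 111.0], 108), ([169.0, 188.0], 73), ([432.0, 233.0], 28), ([328.0, 246.0], 62), ([359.0, 249.0], 64), ([420.0, 252.0], 27), ([406.0, 265.0], 36), ([544.0, 312.0], 3548), ([396.0, 338.0], 418), ([345.0, 309.0], 40), ([362.0, 326.0], 32), ([441.0, 363.0], 73), ([256.0, 395.0], 783), ([281.0, 376.0], 28), ([345.0, 400.0], 104)]
wrist [([354.0, 203.0], 2886), ([452.0, 221.0], 1900), ([537.0, 243.0], 2127), ([521.0, 304.0], 2988)]
-0.3 [-3.1 -1.9 -2.2]
-0.6 [-5.1 -5.2 -6.7]
-0.9 [-8.3 -3.8 -7.4]
-1.2 [-10.9  -1.5  -7.9]
scale hover from there [30.   3.6 36.7]
```

View pics/g.png

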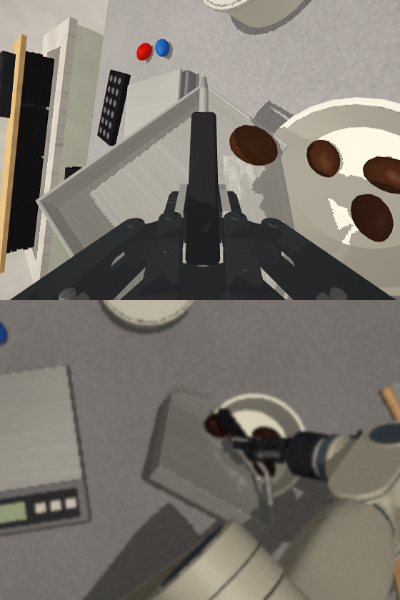

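The fourth egg rests against the side wall near the spout, around (253,145) in the wrist view, and the other three are in the tub. I'll locate it in the tray's frame and then rock it free.

```bash
cat > egg.py <<'E'
from plan import *
def loc(mx=400):
    w=snapshot('wrist').astype(int);p=camera_params('wrist');H=np.array(p['hand_eye'])
    m=((w[...,0]-w[...,2]>18)&(w.max(2)<120)).astype(np.uint8);n,l,st,ce=cv2.connectedComponentsWithStats(m)
    # tray frame in tool coordinates (rigid grasp)
    A=Rg.T@T;o=Rg.T@(M-pg)
    for i in range(1,n):
        if st[i][4]>300:
            C=A.T@(H[:3,3]-o);D=A.T@(H[:3,:3]@np.linalg.solve(p['mtx'],[*ce[i],1]))
            k=(-.065-C[2])/D[2];print('egg px',ce[i].round(),st[i][4],'tray xy mm',((C+D*k)[:2]*1000).round())
if __name__=='__main__':
    loc();p0=s['tool_pos'];zt=Rg[:,2];y=R[:,1];y0=Rg[:,1]
    ph0=np.arctan2(np.dot(np.cross(y0,y),zt),np.dot(y0,y));print('phi',ph0.round(3))
    for ph in(1.2,1,.9,.8,.6,.4,.2,0,-.2,-.4):
        X=tcp(ph,.2-.055*min(max(ph,0)/.6,1)+.01)[0];print(round(ph-ph0,2),(R.T@(X-p0)*100).round(1))
E
python3 egg.py
```

```text
[-0.807  0.394  1.867  0.701  1.424  0.355] [ 0.444 -0.169  0.26 ] tilt 0.829 az 73.7 yaz -75.3 y.z -0.683
egg px [354. 203.] 2885 tray xy mm [57. 69.]
egg px [452. 221.] 1899 tray xy mm [132.  54.]
egg px [537. 243.] 2135 tray xy mm [192.  36.]
egg px [521. 304.] 2983 tray xy mm [162. -10.]
phi 1.199
0.0 [ 0.4 -0.8 -0.6]
-0.2 [-2.2 -1.2 -1.2]
-0.3 [-3.4 -1.3 -1.5]
-0.4 [-4.6 -1.2 -1.8]
-0.6 [-6.9 -0.8 -2.3]
-0.8 [-8.6 -1.2 -4. ]
-1.0 [-10.   -1.2  -5.7]
-1.2 [-11.2  -0.9  -7.3]
-1.4 [-12.5   1.1  -7.6]
-1.6 [-13.5   3.3  -7.9]
```

The egg lies along the wall, at tray (57,69) mm. I'll rock the tray back so the egg rolls to the rear, then tip again.

>>> {"method": "servo_tool", "body": {
  "commands": [
    [-2.2,-1.2,-1.2,-0.18],
    [-4.4,-1.2,-1.8,-0.36],
    [-6.5,-0.9,-2.2,-0.54],
    [-7.8,-1,-3.3,-0.72],
    [-9.3,-1.2,-5,-0.9],
    [-10.5,-1.1,-6.5,-1.08],
    [-11.5,-0.5,-7.4,-1.25],
    [-12.5,1.1,-7.6,-1.4],
    [-13.5,3.3,-7.9,-1.6],
    [-13.5,3.3,-7.9,-1.6],
    [-13.5,3.3,-7.9,-1.6],
    [-13.5,3.3,-7.9,-1.6]
  ]
}}

```text
t: 24.0
tool_pos: [0.3051, -0.246, 0.254]
tool_rot: [[-0.212, 0.955, 0.206], [0.707, 0.004, 0.708], [0.675, 0.296, -0.676]]
contact_force: [-0.0, 0.3, -3.7]
gripper_width: 0.0187
grasp_force: 78.8
```

```bash
python3 egg.py
```

```text
[-1.107  0.376  1.917  0.525  1.529 -1.448] [ 0.305 -0.246  0.254] tilt 0.829 az 73.8 yaz 0.2 y.z 0.296
egg px [27. 87.] 7724 tray xy mm [-262.  203.]
egg px [221. 216.] 2667 tray xy mm [-50.  56.]
phi -0.399
1.6 [ 3.6 13.9  7.3]
1.4 [ 4.2 11.4  6.7]
1.3 [ 4.2 10.1  6.4]
1.2 [4.2 8.9 6.1]
1.0 [3.8 6.6 5.6]
0.8 [4.3 5.  3.9]
0.6 [4.4 3.5 2.2]
0.4 [4.  2.3 0.6]
0.2 [2.1 1.  0.3]
-0.0 [-0. -0. -0.]
```

>>> {"method": "servo_tool", "body": {
  "commands": [
    [0,0,0,0],
    [0,0,0,0],
    [2.1,1,0.3,0.2],
    [4,2.3,0.6,0.4],
    [4,2.3,0.6,0.4],
    [4,2.3,0.6,0.4]
  ]
}}

```text
t: 24.8
tool_pos: [0.3195, -0.2141, 0.283]
tool_rot: [[0.173, 0.963, 0.206], [0.654, -0.269, 0.707], [0.737, 0.012, -0.676]]
contact_force: [0.2, 0.5, -4.5]
gripper_width: 0.0187
grasp_force: 78.9
```

```bash
python3 egg.py
```

```text
[-1.052  0.303  1.942  0.558  1.549 -0.991] [ 0.319 -0.214  0.283] tilt 0.828 az 73.8 yaz -15.6 y.z 0.012
egg px [ 36. 220.] 5525 tray xy mm [-191.   50.]
egg px [137. 284.] 4411 tray xy mm [-102.    1.]
phi -0.003
1.2 [ 4.3 10.9  6.7]
1.0 [3.7 8.3 6.1]
0.9 [3.3 7.2 5.8]
0.8 [2.9 6.1 5.5]
0.6 [1.6 4.  5. ]
0.4 [1.4 2.4 3.3]
0.2 [0.9 1.  1.6]
0.0 [0.2 0.  0. ]
-0.2 [-2.1 -0.5 -0.3]
-0.4 [-4.5 -0.6 -0.6]
```

The egg is now in the rear corner, at (-102,1). Tipping again, faster this time and less far round, so it runs straight to the spout.

>>> {"method": "servo_tool", "body": {
  "commands": [
    [0.8,0.9,1.4,0.17],
    [1.3,2.1,2.8,0.34],
    [1.5,3.3,4.2,0.51],
    [1.9,4.5,5.1,0.64],
    [1.9,4.5,5.1,0.64],
    [1.9,4.5,5.1,0.64],
    [1.9,4.5,5.1,0.64],
    [1.9,4.5,5.1,0.64]
  ]
}}

```text
t: 25.85
tool_pos: [0.3765, -0.1778, 0.2634]
tool_rot: [[0.715, 0.668, 0.207], [0.362, -0.607, 0.707], [0.598, -0.431, -0.676]]
contact_force: [-0.9, 0.6, -2.8]
gripper_width: 0.0189
grasp_force: 79.7
```

```bash
python3 egg.py
```

```text
[-0.917  0.338  1.95   0.641  1.456 -0.287] [ 0.377 -0.178  0.263] tilt 0.829 az 73.7 yaz -42.3 y.z -0.431
egg px [411. 247.] 4593 tray xy mm [95. 31.]
egg px [502. 298.] 2228 tray xy mm [150.  -6.]
egg px [458. 330.] 1747 tray xy mm [114. -27.]
egg px [ 35. 381.] 3542 tray xy mm [-148.  -58.]
phi 0.639
0.56 [5.7 3.7 1.6]
0.36 [3.8 2.  1. ]
0.26 [2.7 1.3 0.7]
0.16 [1.7 0.7 0.4]
-0.04 [-0.5 -0.2 -0.1]
-0.24 [-1.7 -1.4 -1.8]
-0.44 [-2.9 -2.2 -3.4]
-0.64 [-4.1 -2.5 -5. ]
-0.84 [-6.2 -1.6 -5.4]
-1.04 [-8.2 -0.2 -5.7]
```

>>> {"method": "servo_tool", "body": {
  "commands": [
    [0.9,0.4,0.2,0.08],
    [1.7,0.7,0.4,0.16],
    [1.7,0.7,0.4,0.16],
    [-0.5,-0.2,-0.1,-0.04],
    [-1.1,-0.8,-1,-0.14],
    [-1.7,-1.4,-1.8,-0.24]
  ]
}}

```text
t: 26.65
tool_pos: [0.3508, -0.1881, 0.2714]
tool_rot: [[0.532, 0.821, 0.206], [0.498, -0.501, 0.708], [0.684, -0.274, -0.676]]
contact_force: [-0.2, 0.1, -3.5]
gripper_width: 0.0187
grasp_force: 79.8
```

```bash
python3 egg.py; python3 - <<'E'
from h import *
cv2.imwrite('pics/i.png',np.vstack([np.hstack([cv2.resize(snapshot('wrist'),(400,300)),cv2.resize(snapshot('top')[170:350,200:440],(400,300))]),cv2.resize(snapshot('scene')[100:285,100:400],(800,296))[:, :]])[:,:,::-1])
E
```

```text
[-0.971  0.315  1.96   0.608  1.49  -0.558] [ 0.351 -0.188  0.271] tilt 0.829 az 73.8 yaz -31.4 y.z -0.274
egg px [433. 266.] 2445 tray xy mm [108.  16.]
egg px [ 34. 343.] 7509 tray xy mm [-157.  -37.]
egg px [491. 312.] 1796 tray xy mm [139. -16.]
egg px [432. 328.] 473 tray xy mm [ 98. -26.]
phi 0.395
0.81 [6.  6.8 3.4]
0.61 [4.5 4.6 2.8]
0.51 [3.7 3.7 2.5]
0.41 [2.8 2.9 2.2]
0.21 [0.9 1.5 1.7]
0.01 [ 0.  0. -0.]
-0.19 [-0.9 -1.  -1.6]
-0.39 [-2.  -1.6 -3.2]
-0.59 [-4.3 -1.2 -3.6]
-0.79 [-6.5 -0.4 -3.9]
```

View pics/i.png

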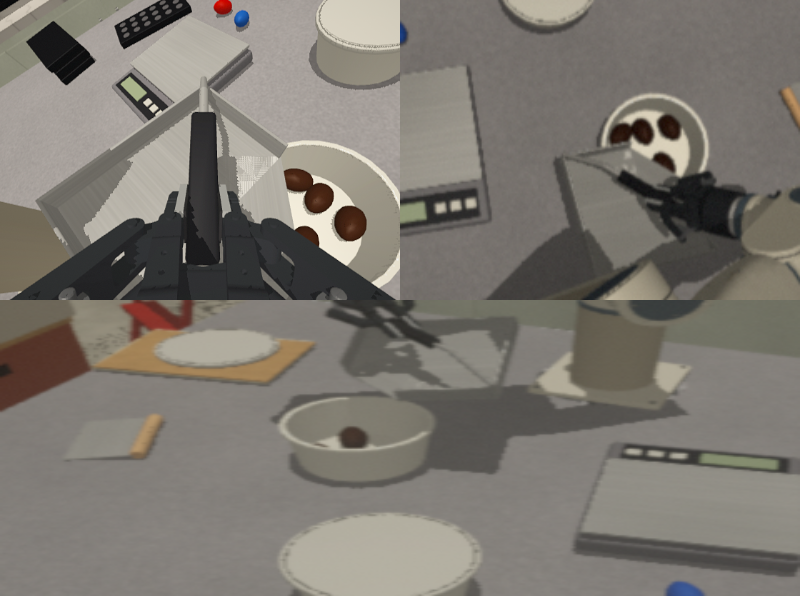

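All four eggs are in the tub, clearly seen in the top and wrist views, and the tray is empty. Now I'll level it and carry it back.

>>> {"method": "servo_tool", "body": {
  "commands": [
    [-0.9,-1,-1.6,-0.13],
    [-1.5,-1.3,-2.4,-0.26],
    [-2,-1.6,-3.2,-0.39],
    [-2,-1.6,-3.2,-0.39]
  ]
}}

```text
t: 27.35
tool_pos: [0.3213, -0.2126, 0.2837]
tool_rot: [[0.187, 0.96, 0.207], [0.649, -0.279, 0.708], [0.737, 0.002, -0.676]]
contact_force: [-0.1, -0.4, -4.0]
gripper_width: 0.0189
grasp_force: 79.7
```

```bash
cat > back.py <<'E'
from plan import *
p0=np.array(s['tool_pos']);H=np.array([0,0,.10])
print('hover',(R.T@(pg+H-p0)*100).round(2),'down',(R.T@(pg-p0)*100).round(2),'roterr',Ro.from_matrix(R.T@Rg).as_rotvec().round(4),s['contact_force'])
E
python3 back.py
```

```text
[-1.048  0.302  1.942  0.562  1.548 -0.973] [ 0.321 -0.213  0.284] tilt 0.829 az 73.7 yaz -16.2 y.z 0.002
hover [28.63  3.15 38.  ] down [21.25  3.13 44.75] roterr [-0.0009  0.0009 -0.0121] [-0.09845312 -0.39073263 -4.02906963]
```

>>> {"method": "servo_tool", "body": {
  "commands": [
    [1,0.1,1.3,-0.01],
    [3,0.3,4,-0.01],
    [6,0.6,8,-0.01],
    [9.1,1,12,-0.01],
    [12.1,1.3,16,-0.01],
    [15.1,1.7,20,-0.01],
    [18.1,2,24,-0.01],
    [21.1,2.3,28,-0.01],
    [24.1,2.6,32,-0.01],
    [26.5,2.9,35.2,-0.01],
    [28.1,3.1,37.3,-0.01],
    [28.6,3.1,38,-0.01]
  ]
}}

```text
t: 28.85
tool_pos: [0.4807, 0.2361, 0.2374]
tool_rot: [[0.176, 0.963, 0.203], [0.653, -0.269, 0.709], [0.737, 0.007, -0.676]]
contact_force: [-0.2, -0.5, -4.0]
gripper_width: 0.0189
grasp_force: 79.8
```

>>> {"method": "servo_tool", "body": {
  "commands": [
    [0,0,0,0],
    [0,0,0,0]
  ]
}}

```text
t: 29.1
tool_pos: [0.4817, 0.2333, 0.2377]
tool_rot: [[0.177, 0.962, 0.206], [0.653, -0.271, 0.708], [0.737, 0.009, -0.676]]
contact_force: [-0.5, -0.7, -3.5]
gripper_width: 0.0187
grasp_force: 79.9
```

```bash
python3 back.py
```

```text
[ 0.02   0.277  2.134  1.183  0.863 -0.589] [0.482 0.233 0.238] tilt 0.829 az 73.8 yaz -15.7 y.z 0.009
hover [0.05 0.19 0.03] down [-7.32  0.09  6.79] roterr [-0.0014  0.0011 -0.001 ] [-0.49332237 -0.72057634 -3.52063148]
```

>>> {"method": "servo_tool", "body": {
  "commands": [
    [-1,0,1,0],
    [-2.5,0.1,2.3,0],
    [-4.2,0.1,3.9,0],
    [-5.6,0.1,5.2,0],
    [-6.4,0.1,6,0],
    [-6.9,0.1,6.4,0],
    [-7.1,0.1,6.6,0],
    [-7.1,0.1,6.6,0]
  ]
}}

```text
t: 30.1
tool_pos: [0.4846, 0.2337, 0.1412]
tool_rot: [[0.176, 0.962, 0.207], [0.652, -0.271, 0.708], [0.737, 0.011, -0.676]]
contact_force: [0.6, -0.1, -4.2]
gripper_width: 0.0191
grasp_force: 79.7
```

>>> {"method": "servo_tool", "body": {
  "commands": [
    [-0.1,0,0.1,0],
    [-0.2,0,0.18,0],
    [-0.2,0,0.18,0]
  ]
}}

```text
t: 30.48
tool_pos: [0.4843, 0.2339, 0.1383]
tool_rot: [[0.175, 0.963, 0.206], [0.653, -0.27, 0.708], [0.737, 0.01, -0.676]]
contact_force: [0.6, 0.8, -3.6]
gripper_width: 0.0188
grasp_force: 79.7
```

>>> {"method": "servo_tool", "body": {
  "commands": [
    [-0.07,0,0.07,0],
    [-0.07,0,0.07,0]
  ]
}}

```text
t: 30.72
tool_pos: [0.4845, 0.2341, 0.1379]
tool_rot: [[0.175, 0.963, 0.207], [0.652, -0.271, 0.709], [0.738, 0.011, -0.675]]
contact_force: [-1.7, -2.6, 4.7]
gripper_width: 0.0191
grasp_force: 81.0
```

>>> {"method": "servo_tool", "body": {
  "commands": [
    [-0.07,0,0.07,0],
    [-0.07,0,0.07,0]
  ]
}}

```text
t: 30.98
tool_pos: [0.4846, 0.2343, 0.138]
tool_rot: [[0.174, 0.963, 0.207], [0.65, -0.27, 0.71], [0.739, 0.011, -0.673]]
contact_force: [-5.5, -7.4, 14.8]
gripper_width: 0.0189
grasp_force: 82.8
```

>>> {"method": "servo_tool", "body": {
  "commands": [
    [0.1,0,-0.1,0],
    [0.1,0,-0.1,0]
  ]
}}

```text
t: 31.22
tool_pos: [0.4846, 0.2338, 0.1379]
tool_rot: [[0.175, 0.963, 0.207], [0.652, -0.271, 0.708], [0.737, 0.011, -0.676]]
contact_force: [-0.8, -3.6, 3.3]
gripper_width: 0.0192
grasp_force: 80.8
```

>>> {"method": "servo_tool", "body": {
  "commands": [
    [0,0,0,0],
    [0,0,0,0],
    [0,0,0,0],
    [0,0,0,0],
    [0,0,0,0]
  ],
  "jaw": 1
}}

```text
t: 31.85
tool_pos: [0.4843, 0.2339, 0.1377]
tool_rot: [[0.176, 0.963, 0.206], [0.653, -0.271, 0.708], [0.737, 0.01, -0.676]]
contact_force: [-0.5, 0.4, -0.5]
gripper_width: 0.0857
grasp_force: 0.0
```

>>> {"method": "servo_tool", "body": {
  "commands": [
    [0,0,-2,0],
    [0,0,-5,0],
    [0,0,-9,0],
    [0,0,-13,0],
    [0,0,-17,0],
    [0,0,-20,0],
    [0,0,-20,0]
  ]
}}

```text
t: 32.72
tool_pos: [0.444, 0.0912, 0.274]
tool_rot: [[0.175, 0.962, 0.21], [0.653, -0.273, 0.706], [0.737, 0.014, -0.676]]
contact_force: [0.2, -0.1, -0.3]
gripper_width: 0.0854
grasp_force: 0.0
```

```bash
python3 - <<'E'
from st import *
import numpy as np
print(s['t'],s['contact_force'])
a=np.load('top.npy').astype(int);b=snapshot('top').astype(int)
# grip position before/after, same threshold
def grip(im):
    m=(im.max(2)<75)&(im.max(2)-im.min(2)<14);u=np.zeros(m.shape,np.uint8);u[228:262,180:236]=m[228:262,180:236]
    n,l,st,ce=cv2.connectedComponentsWithStats(u);i=1+np.argmax(st[1:,4]);ys,xs=np.nonzero(l==i);return cv2.minAreaRect(np.c_[xs,ys].astype(np.float32))
print(grip(a),grip(b))
def tub(im):
    t=np.zeros(im.shape[:2],np.uint8);t[220:300,312:392]=(im.min(2)>150)[220:300,312:392]
    return cv2.boundingRect(max(cv2.findContours(t,0,1)[0],key=cv2.contourArea))
print(tub(a),tub(b))
def brown(im):
    m=((im[...,0]-im[...,2]>18)&(im.max(2)<110)).astype(np.uint8);n,l,st,ce=cv2.connectedComponentsWithStats(m)
    return [(ce[i].round().tolist(),int(st[i][4])) for i in range(1,n) if 40<st[i][4]<600 and 140<ce[i][1]<300 and 160<ce[i][0]<400]
print(brown(a),brown(b))
# scene-view changes around the tray (should be only eggs/arm)
S=np.load('scene.npy').astype(int);S2=snapshot('scene').astype(int)
m=(np.abs(S-S2).max(2)>50).astype(np.uint8);n,l,st,ce=cv2.connectedComponentsWithStats(m)
print([(st[i].tolist()) for i in range(1,n) if st[i][4]>40 and st[i][1]>150])
E
```

```text
[-0.339  0.178  2.149  0.959  1.118 -0.649] [0.444 0.091 0.274] tilt 0.829 az 73.4 yaz -15.8 y.z 0.014
32.725 [ 0.2406875  -0.07104409 -0.33958046]
((205.72021484375, 245.76608276367188), (35.34379196166992, 9.290915489196777), 16.699243545532227) ((205.4716796875, 244.84906005859375), (35.71373748779297, 6.593306064605713), 15.945395469665527)
(321, 227, 64, 63) (335, 236, 38, 47)
[([186.0, 258.0], 122), ([221.0, 263.0], 126), ([195.0, 276.0], 120)] [([362.0, 246.0], 119), ([348.0, 248.0], 73), ([359.0, 269.0], 127)]
[[333, 151, 20, 15, 133], [227, 180, 11, 13, 122], [371, 200, 16, 13, 86], [342, 203, 15, 12, 138], [377, 213, 13, 14, 132], [352, 214, 13, 11, 102], [465, 223, 20, 10, 46], [350, 224, 10, 7, 48]]
```

The tray is back where it started: the grip is within a pixel of its first position and the robot is clear. The scene view shows no shift of the tub or the other things.

```bash
python3 -c "
from plant import *
print(close_job())"
```

```text
the job is handed in; nothing more can be done
None
```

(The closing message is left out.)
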